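# Make up the gas sampling case and latch it

### The arm

A 7-joint arm with a two-finger parallel gripper is mounted at the origin on the work surface. World frame = base frame: x ahead of the robot, y to its left, z up, the work surface at z = 0. Lengths are in m, angles in degrees, forces in N, time in s.
With the tool pointing down it reaches from about 0.4 to 0.85 m from the base axis. Payload 4.5 kg.
Tool frame: the origin (TCP) lies between the finger pads; the fingertips stand ctrl.tcp_to_tips ahead of it and the grasp point (between the pads) lies 8 mm behind it (ctrl.tcp_to_tips is the distance from the TCP to the fingertips, in m); z points along the fingers, y is the line along which they close (so a half turn about z gives the same grasp; the last joint's range is limited). The gripper opens to 85 mm and grips with 20 to 120 N. Pads are 22 mm wide; open, the fingers measure 114 mm over their backs; the gripper's body (76 mm by 85 mm) begins 54 mm behind the grasp point. The pads swing forward as they close: fully open they stand 13 mm farther back than shut.
Start: joints at [-66.646, 39.483, -11.15, 89.685, 9.013, 51.709, -12.324], TCP at [0.228, 0.582, 0.209] pointing down, gripper open.
Joint ranges: [-172.22, 172.22], [-26.19, 119.32], [-84.43, 86.54], [7.71, 146.69], [-57.33, 237.33], [2.42, 119.75], [-152.13, 152.13]. Speed limits (degrees/s): [147.25, 147.25, 180, 180, 180, 180, 180].

### API

Orientations are given as [roll, pitch, yaw] about the fixed x, y, z axes, in that order (R = Rz(yaw) Ry(pitch) Rx(roll)).
In Python, from plant import ctrl gives the robot as it stands.
- The arm moves only by the shell command python3 -m handwheel 'ROWS' [OPENING] [FORCE]. ROWS is text: rows parted by semicolons, each of 6 numbers parted by spaces: the shift along the world's x, y, z in m, then the turn, a rotation vector about the world's x, y, z in degrees. In form: x y z ax ay az; .... A call has 1 to 20 rows; each row is the pose to reach, as a shift and turn from the pose commanded when the call began; what a row does not reach only later rows make up. A row lasts 1/8 s, in which the tool goes at most 62.5 mm and 10.7 degrees, less where a joint would pass 70% of its speed; a pose out of reach is approached as far as the arm can. A call with a gripper value outside its range is refused whole. OPENING is the opening, from -1 (shut) to 1 (fully open), set as the call begins (- or left out, the last holds). The fingers move at their own pace and stop on an object; FORCE is the grip in N (left out, the last holds). Time passes only in rows, so rows that repeat a pose let the fingers close. It gives the time, the measured TCP pose, the force, the opening and the grip force at its end, in the units of the state.
- ctrl.get_state(): the state, without advancing time (a new reading comes with each control period).
- ctrl.snapshot(name): name is "side" or "top" or "wrist"; returns a dict with "frame" (384x512x3 uint8, red, green, blue), "intrinsics" (3x3 intrinsics, pixels), "origin" and "rotation" of the camera in the world. Camera axes: x right, y down, z forward; pixel columns grow to the right and rows downward; lengths in m; the calibration is good to about 2 mm. A picture is of the moment at which its call begins. There is no depth.
- ctrl.close_job(): hands the job in; it is judged then, once.
Trained networks look in a picture, given as the dict that the camera call returned (one of the last four; its "shot" number tells which), for a name from the list of things; names that differ only in an ending like _2 or _b are one class to them, and where a whole thing is asked for, a point or a joint stands for the part that bears it (a point fixed in the world has none). Each returns a list of dicts, best first, with "conf" (0 to 1); they miss things now and then, are a little off and sometimes report something else, mostly with a low value. They report only what shows in the picture. A call takes as long as a camera call. They do not tell look-alikes from the thing itself.
- ctrl.find_in(label, picture): "rect" ([centre column, centre row, width, height] as shares, 0 to 1, of the picture: columns of its width, rows of its height, round what is visible of it).
The state is a dict: "time": time; "qpos": joint angles; "joint_velocities": joint speeds; "joint_torque": joint torques, N m; "position": TCP position; "eef_rot": TCP orientation; "ft_force": force on the tool from outside, world axes, zero at the start; "ft_torque": the same for the moment, N m; "gripper_width": finger opening in m; "gripper_force": force on a finger pad.
Only numpy, scipy, OpenCV 4.12 (cv2) and the standard library are available. Lean on these libraries where they do the work, as an engineer would, in place of code of your own. Each camera call takes 0.05 s, during which the arm holds its last target. There are 200 camera calls.

### The job

Make up the gas sampling case: lay a spare cylinder from the sloping rack into every empty pocket, valve towards the hinge like those already packed, setting them down rather than dropping them, and leave the surplus spare in the rack. Then close the clear lid fully and turn the orange turnbutton square across its edge. Leave the packed cylinders and the other things on the bench where they are.

Things in the scene. Friction and masses are not known exactly. Their poses are not given: they have to be found in the camera images.
- case: open black case, fixed, 156 (x) by 306 (y) mm, walls 6 thick, 64 high, inner floor 10 up. Origin under its middle on the bench; x to the hinge side (far from the robot). Two blue notched bars (16 wide, at x = -47 and +19 mm, teeth 42 high) make four pockets 66 apart in y; a 50 mm channel for fingers lies between the bars. In front a boss 40 deep, 50 wide, 72 high carries the turnbutton
- pocket_1 (a point): pocket 1 of the case, counted from its -y side: where a cylinder's origin lies when it rests in the pocket, 38 mm above the bench; axes as the case, valve end to +x. Play about 8 mm along x, 3 mm sideways. The top of a seated cylinder is 56 mm above the bench
- pocket_2 (a point): pocket 2 of the case, counted from its -y side: where a cylinder's origin lies when it rests in the pocket, 38 mm above the bench; axes as the case, valve end to +x. Play about 8 mm along x, 3 mm sideways. The top of a seated cylinder is 56 mm above the bench
- pocket_3 (a point): pocket 3 of the case, counted from its -y side: where a cylinder's origin lies when it rests in the pocket, 38 mm above the bench; axes as the case, valve end to +x. Play about 8 mm along x, 3 mm sideways. The top of a seated cylinder is 56 mm above the bench
- pocket_4 (a point): pocket 4 of the case, counted from its -y side: where a cylinder's origin lies when it rests in the pocket, 38 mm above the bench; axes as the case, valve end to +x. Play about 8 mm along x, 3 mm sideways. The top of a seated cylinder is 56 mm above the bench
- cyl_1: one of 5 identical steel gas cylinders, barrel dia 36, 100 mm long, yellow band near the plain end, brass valve with green knob (dia 28) at the other; 0.28-0.46 kg, centre of mass within 15 mm of the origin. Some lie in the case's pockets, the others are spares in the rack. Origin on the axis at the barrel's middle, x along the axis to the valve (ends at x = -50 and +78 mm); roll is arbitrary
- cyl_1_valve (a point): valve end of cyl_1, in the green knob, 70 mm from its origin along the axis
- cyl_2: one of 5 identical steel gas cylinders, barrel dia 36, 100 mm long, yellow band near the plain end, brass valve with green knob (dia 28) at the other; 0.28-0.46 kg, centre of mass within 15 mm of the origin. Some lie in the case's pockets, the others are spares in the rack. Origin on the axis at the barrel's middle, x along the axis to the valve (ends at x = -50 and +78 mm); roll is arbitrary
- cyl_2_valve (a point): valve end of cyl_2, in the green knob, 70 mm from its origin along the axis
- cyl_3: one of 5 identical steel gas cylinders, barrel dia 36, 100 mm long, yellow band near the plain end, brass valve with green knob (dia 28) at the other; 0.28-0.46 kg, centre of mass within 15 mm of the origin. Some lie in the case's pockets, the others are spares in the rack. Origin on the axis at the barrel's middle, x along the axis to the valve (ends at x = -50 and +78 mm); roll is arbitrary
- cyl_3_valve (a point): valve end of cyl_3, in the green knob, 70 mm from its origin along the axis
- cyl_4: one of 5 identical steel gas cylinders, barrel dia 36, 100 mm long, yellow band near the plain end, brass valve with green knob (dia 28) at the other; 0.28-0.46 kg, centre of mass within 15 mm of the origin. Some lie in the case's pockets, the others are spares in the rack. Origin on the axis at the barrel's middle, x along the axis to the valve (ends at x = -50 and +78 mm); roll is arbitrary
- cyl_4_valve (a point): valve end of cyl_4, in the green knob, 70 mm from its origin along the axis
- cyl_5: one of 5 identical steel gas cylinders, barrel dia 36, 100 mm long, yellow band near the plain end, brass valve with green knob (dia 28) at the other; 0.28-0.46 kg, centre of mass within 15 mm of the origin. Some lie in the case's pockets, the others are spares in the rack. Origin on the axis at the barrel's middle, x along the axis to the valve (ends at x = -50 and +78 mm); roll is arbitrary
- cyl_5_valve (a point): valve end of cyl_5, in the green knob, 70 mm from its origin along the axis
- rack: aluminium rack, fixed, 150 by 224 mm, left or right of the case. Origin under its middle. Its plate slopes up to its +x at 0.46 rad (26 deg). Two notched bars (32 mm high) hold 3 cylinders along the slope, valves up, plain ends on a 30 mm fence, origins at x -12, z 100, y -66, 0, +66 mm, axes 28 mm off the plate (bare between the bars, 50 mm). 150 mm high over the knobs
- lid (a joint): angle of the clear lid (rad): 0 closed, 1.57 to 1.74 (just past upright) at the start, stop at 1.8. The stiff hinge holds it wherever it is left; about 0.4 to 0.7 N m turns it
- lid_edge (a point): middle of the lid's free edge, at mid-thickness. The lid is a flat clear plate with a black border, 156 mm from hinge to free edge, 304 wide, 8 thick; its hinge line runs along the case's far rim (case x = +78 mm, 68 mm above the bench, parallel to the case's y). Closed, its top is 72 mm above the bench and its edge flush with the front wall
- latch (a joint): angle of the orange turnbutton on its vertical pin (rad): 0 = square across the lid's edge (stop), 1.3 to 1.5 = open, lying along the front wall; positive is counterclockwise from above. About 0.05 N m turns it
- latch_grip (a point): on the turnbutton's pin at gripping height, 100 mm above the bench, 20 mm in front of the case's front wall. Blade 80 mm long, 12 wide, 6 thick (underside 74 mm above the bench), turning about its middle, with an upright fin on it 50 mm long, 12 thick, top 110 mm above the bench. x axis along the blade
- meter: bystander: white bench meter with a blue front, 150 x 190 mm, 80 mm high, loose, beside the case away from the rack. Origin under its middle
- flowmeter: bystander: flow meter on a stand, 80 x 90 mm foot, 204 mm high, loose. Origin under its middle
- bottle: bystander: amber bottle with a blue cap, 60 mm in diameter, 125 mm high, loose. Origin under its middle
- wrench: bystander: open spanner, 170 mm long, lying on the bench in front of the case, loose
Things that resemble listed ones, but are neither listed nor needed, are in the scene too. What is shaped like the cyl_2 but turquoise is not meant. Leave any red look-alike of the cyl_3 alone.

How it is judged:
By the outcome, as a careful person would: the job done as asked, in the order asked, and still so for the second after the job is handed in, with the robot touching nothing.
It also fails if it takes over 70 s, if anything falls off the work surface, if the arm or the gripper's body presses on something with over 40 N, if the wrist force passes 120 N, or if a joint passes its speed limit or range.

## Working session

There is one attempt and no reset: what is moved stays moved. The work goes in short steps, Python scripts to look and compute and a shell command to move; the robot and the scene stay as the last step left them, time stands still between calls to the robot, and variables do not carry over. Pictures are saved under pics/ and viewed, at most 10 in all, crops included, and the job is handed in when it is done.

```bash
ls; mkdir -p pics; cat > h.py <<'E'
import numpy as np, cv2
from plant import ctrl
from scipy.spatial.transform import Rotation as R
def snap(n,f=None):
    p=ctrl.snapshot(n)
    if f: cv2.imwrite('pics/'+f,p['frame'][:,:,::-1])
    return p
def ray(p,uv):
    K=np.array(p['intrinsics']);d=np.linalg.inv(K)@[uv[0],uv[1],1];d=np.array(p['rotation'])@d
    return np.array(p['origin']),d
def onz(p,uv,z):
    o,d=ray(p,uv);return (o+d*(z-o[2])/d[2]).round(4)
def proj(p,X):
    c=np.array(p['rotation']).T@(np.array(X)-p['origin']);q=np.array(p['intrinsics'])@c;return (q[:2]/q[2]).round(1)
def tri(obs):
    A=np.zeros((3,3));b=np.zeros(3)
    for p,uv in obs:
        o,d=ray(p,uv);d/=np.linalg.norm(d);M=np.eye(3)-np.outer(d,d);A+=M;b+=M@o
    return np.linalg.solve(A,b).round(4)
E
python3 - <<'E'
from h import *
s=ctrl.get_state();print({k:np.round(v,3) for k,v in s.items()},ctrl.tcp_to_tips)
ims=[]
import pickle
D={}
for n in['top','side','wrist']:
    p=snap(n);D[n]=p;ims.append(p['frame']);print(n,np.array(p['origin']).round(3),np.array(p['intrinsics']).round(1).tolist(),np.array(p['rotation']).round(3).tolist())
    for l in ['case','rack','cyl_1','cyl_1_valve','lid','latch','meter','flowmeter','bottle','wrench']:
        try:print(l,[(np.round(np.array(f['rect'])*[512,384,512,384]).astype(int).tolist(),round(f['conf'],2)) for f in ctrl.find_in(l,p)])
        except Exception as e: print(l,e)
    cv2.imwrite(f'pics/{n}0.png',cv2.resize(p['frame'][:,:,::-1],None,fx=1.5625,fy=1.5625,interpolation=cv2.INTER_CUBIC))
pickle.dump(D,open('d0.pkl','wb'))
E
```

```text
pics
{'time': np.float64(0.0), 'qpos': array([-66.648,  39.535, -11.145,  89.745,   9.013,  51.71 , -12.324]), 'joint_velocities': array([ 0.026,  0.028,  0.025, -0.066, -0.049,  0.02 , -0.06 ]), 'joint_torque': array([-0.0000e+00, -5.3961e+01, -1.2670e+00, -1.5854e+01,  9.0000e-03,
        9.0000e-03,  0.0000e+00]), 'position': array([0.228, 0.581, 0.208]), 'eef_rot': array([-1.79893e+02,  8.00000e-03,  1.58590e+02]), 'ft_force': array([-0.136, -0.411, -0.487]), 'ft_torque': array([-0.017, -0.009, -0.029]), 'gripper_force': np.float64(0.0), 'gripper_width': np.float64(0.086)} 0.011
top [0.224 0.009 1.555] [[473.1, 0.0, 257.5], [0.0, 473.1, 196.0], [0.0, 0.0, 1.0]] [-168.925, -1.086, -90.729]
case [([258, 178, 117, 90], 0.7)]
rack [([138, 200, 76, 53], 0.62)]
cyl_1 [([156, 197, 14, 44], 0.95), ([136, 199, 14, 39], 0.88), ([224, 183, 11, 39], 0.81), ([245, 188, 14, 39], 0.78), ([115, 200, 13, 44], 0.73), ([168, 264, 36, 25], 0.73), ([244, 129, 35, 17], 0.7)]
cyl_1_valve [([242, 187, 20, 41], 0.81), ([223, 182, 17, 35], 0.47), ([135, 201, 18, 45], 0.28)]
lid [([261, 154, 102, 42], 0.78
[... 829 characters left out ...]
_valve [([257, 206, 38, 18], 0.72)]
lid [([268, 201, 80, 118], 0.66), ([289, 188, 35, 95], 0.59)]
latch [([232, 215, 11, 20], 0.42)]
meter [([316, 288, 78, 74], 0.63), ([223, 252, 46, 26], 0.28)]
flowmeter [([332, 230, 35, 60], 0.89), ([212, 152, 33, 26], 0.27), ([254, 196, 34, 20], 0.22)]
bottle [([197, 203, 21, 30], 0.94)]
wrench [([224, 251, 46, 26], 0.62), ([196, 202, 22, 31], 0.55)]
wrist [0.148 0.613 0.375] [[278.0, 0.0, 262.8], [0.0, 278.0, 192.0], [0.0, 0.0, 1.0]] [160.972, 0.032, 68.514]
case [([96, 381, 10, 5], 0.45)]
rack [([186, 338, 159, 82], 0.75)]
cyl_1 [([94, 276, 62, 59], 0.92)]
cyl_1_valve []
lid []
latch []
meter []
flowmeter []
bottle [([26, 346, 44, 65], 0.92)]
wrench []
```

```bash
sed -i "s/np.array(p\['rotation'\])/rot(p)/g" h.py; cat >> h.py <<'E'
def rot(p): return R.from_euler('xyz',p['rotation'],degrees=True).as_matrix()
E
python3 - <<'E'
from h import *
import pickle
D=pickle.load(open('d0.pkl','rb'))
a=D['top']['frame'][110:290,80:410,::-1]; b=D['side']['frame'][115:335,140:370,::-1]
cv2.imwrite('pics/t.png',cv2.resize(a,(792,432),interpolation=cv2.INTER_CUBIC))
cv2.imwrite('pics/s.png',cv2.resize(b,(621,594),interpolation=cv2.INTER_CUBIC))
print(proj(D['top'],[0.45,0,0]),proj(D['side'],[0.45,0,0]))
E
```

```text
[250.5 219. ] [235.3 227.4]
```

View pics/t.png

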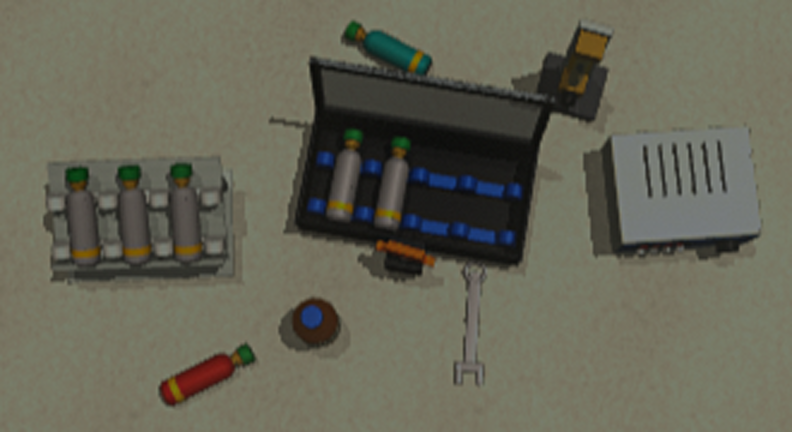

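View pics/s.png

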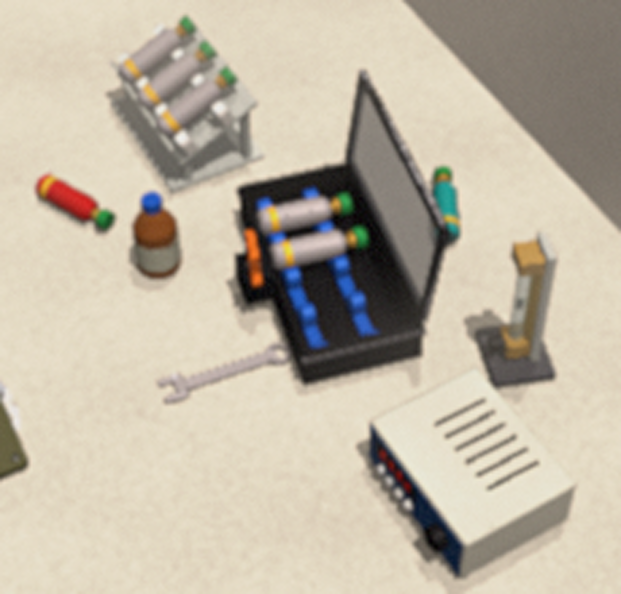

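```bash
python3 - <<'E'
from h import *
import pickle
D=pickle.load(open('d0.pkl','rb'));T,S=D['top'],D['side']
t=lambda u,v:(T,(80+u/2.4,110+v/2.4)); s=lambda u,v:(S,(140+u/2.7,115+v/2.7))
P={'knobL':(t(77,175),s(187,25)),'knobM':(t(129,172),s(206,50)),'knobR':(t(181,171),s(228,76)),
'bandL':(t(85,252),s(127,67)),'bandM':(t(136,250),s(150,92)),'bandR':(t(188,250),s(172,120)),
'k4':(t(353,138),s(344,203)),'k3':(t(401,145),s(359,237)),'b4':(t(341,210),s(265,218)),'b3':(t(390,219),s(281,250)),
'lidL':(t(313,62),s(364,76)),'lidR':(t(550,97),s(444,232)),'caseFR':(t(521,262),s(304,380)),
'latchA':(t(383,243),s(251,238)),'latchB':(t(430,263),s(258,282))}
for k,v in P.items():
    X=tri(v);print(k,X,[ (proj(p,X)-uv).round(1).tolist() for p,uv in v])
E
```

```text
knobL [0.5468 0.4235 0.132 ] [[0.0, -0.1], [-0.1, 0.0]]
knobM [0.5488 0.3579 0.1318] [[-0.1, 0.3], [0.3, -0.0]]
knobR [0.5511 0.2916 0.1313] [[-0.0, -0.2], [-0.0, 0.1]]
bandL [0.4502 0.4202 0.0942] [[-0.2, 0.9], [0.7, -0.2]]
bandM [0.4554 0.3542 0.0933] [[0.0, -0.1], [-0.1, 0.0]]
bandR [0.4576 0.287  0.0913] [[0.2, -1.0], [-0.7, 0.2]]
k4 [0.6178 0.0754 0.04  ] [[0.1, -0.4], [-0.4, 0.1]]
k3 [0.6062 0.0098 0.0403] [[0.0, -0.1], [-0.1, 0.0]]
b4 [0.5112 0.0922 0.0486] [[-0.2, 0.9], [0.8, -0.2]]
b3 [0.4996 0.0257 0.054 ] [[0.0, 0.2], [0.1, -0.1]]
lidL [0.669  0.1172 0.2132] [[0.1, -0.2], [-0.2, 0.1]]
lidR [ 0.6176 -0.1726  0.2158] [[-0.3, 1.0], [1.0, -0.3]]
caseFR [ 0.443  -0.1522  0.0182] [[-0.2, 0.6], [0.6, -0.2]]
latchA [0.4618 0.0346 0.0871] [[0.0, 0.2], [0.1, -0.0]]
latchB [ 0.4387 -0.0273  0.0753] [[0.1, -0.6], [-0.6, 0.2]]
```

```bash
python3 -m handwheel '0.03 -0.04 0.03 0 0 8; 0.06 -0.08 0.06 0 0 16; 0.096 -0.12 0.08 0 0 23.3; 0.13 -0.165 0.092 0 0 23.3; 0.16 -0.21 0.092 0 0 23.3; 0.19 -0.25 0.092 0 0 23.3; 0.212 -0.291 0.092 0 0 23.3; 0.212 -0.291 0.092 0 0 23.3' 0.18 40 && python3 - <<'E'
from h import *
import pickle
p=snap('wrist');pickle.dump(p,open('w1.pkl','wb'))
print(np.array(p['origin']).round(3),np.round(p['rotation'],2),ctrl.get_state()['gripper_width'])
cv2.imwrite('pics/w1.png',cv2.resize(p['frame'][:,:,::-1],(800,600),interpolation=cv2.INTER_CUBIC))
for n,X in {'kM':[.5488,.3579,.1318],'kR':[.551,.2916,.1313],'oR':[.4885,.290,.1],'oM':[.4863,.356,.1]}.items(): print(n,proj(p,X)*1.5625)
E
```

```text
time: 2.65
position: [0.4428, 0.2861, 0.3009]
eef_rot: [-179.8, 0.1, -178.6]
ft_force: [-0.7, 1.1, -0.8]
gripper_width: 0.0504
gripper_force: 0.0
[0.357 0.285 0.467] [160.93   0.23  91.33] 0.05042300405022496
kM [490.3125  383.90625]
kR [414.53125 384.0625 ]
oR [414.375   304.84375]
oM [488.125   304.21875]
```

View pics/w1.png

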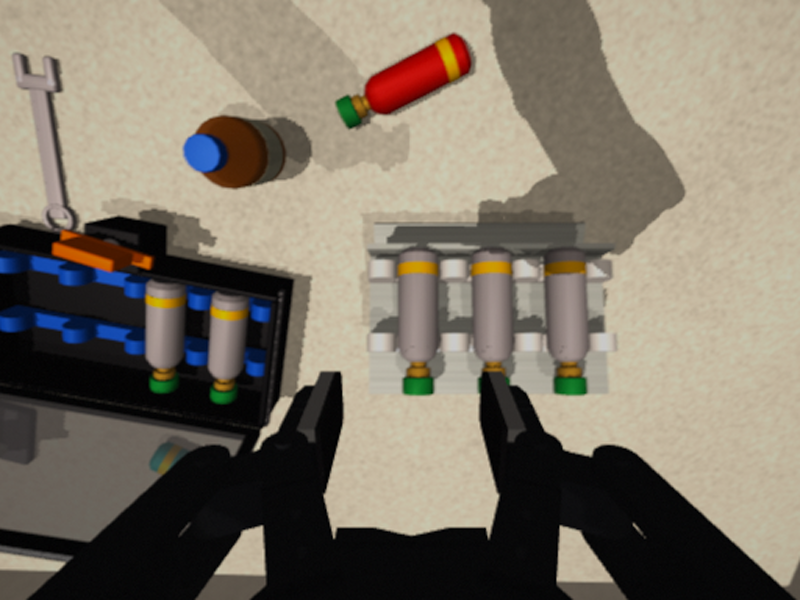

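```bash
python3 -m handwheel '0 0 -0.03 0.3 -9 0; 0 0 -0.06 0.6 -18 0; 0.002 0.001 -0.09 0.9 -26.4 0; 0.003 0.0015 -0.109 0.9 -26.4 0;0.003 0.0015 -0.109 0.9 -26.4 0;0.003 0.0015 -0.109 0.9 -26.4 0;0.003 0.0015 -0.109 0.9 -26.4 0' && python3 - <<'E'
from h import *
p=snap('wrist','w2.png')
s=ctrl.get_state();print(s['position'],s['eef_rot'],s['time'])
for n,X in {'kM':[.5488,.3579,.1318],'kR':[.551,.2916,.1313],'oR':[.4885,.290,.1],'oM':[.4863,.356,.1]}.items(): print(n,proj(p,X)*1.5625)
for f in ctrl.find_in('cyl_1',p): print((np.array(f['rect'])*[800,600,800,600]).round(),f['conf'])
E
```

```text
time: 3.58
position: [0.4419, 0.2947, 0.1916]
eef_rot: [179.9, 26.4, -177.9]
ft_force: [-0.6, -0.8, -0.6]
gripper_width: 0.0505
gripper_force: 0.0
[0.4424628  0.29434608 0.19191725] [ 179.88271437   26.39028696 -177.97419892] 3.625
kM [494.53125 385.3125 ]
kR [400.15625 384.53125]
oR [400.3125  289.53125]
oM [501.71875 289.6875 ]
[159. 301.  68. 104.] 0.82
[ 72. 286.  93. 107.] 0.78
[612. 310.  77. 186.] 0.71
[404. 307.  61. 204.] 0.65
[504. 302.  64. 185.] 0.64
[226. 408.  18.  23.] 0.6
```

```bash
python3 -m handwheel '0.013 0 -0.026 0 0 0;0.027 0 -0.054 0 0 0;0.038 -0.001 -0.077 0 0 0;0.049 -0.0015 -0.0985 0 0 0;0.049 -0.0015 -0.0985 0 0 0;0.049 -0.0015 -0.0985 0 0 0' && python3 -m handwheel '0 0 0 0 0 0;0 0 0 0 0 0;0 0 0 0 0 0;0 0 0 0 0 0' -1 50
```

```text
time: 4.42
position: [0.4921, 0.291, 0.0942]
eef_rot: [179.9, 26.4, -178.2]
ft_force: [0.2, -0.1, 0.8]
gripper_width: 0.0507
gripper_force: 0.0
time: 4.92
position: [0.491, 0.2923, 0.0956]
eef_rot: [179.8, 26.5, -178.0]
ft_force: [-9.9, -1.1, 20.1]
gripper_width: 0.0001
gripper_force: 11.3
```

```bash
python3 - <<'E'
from h import *
p=snap('wrist')
cv2.imwrite('pics/w3.png',cv2.resize(p['frame'][:,:,::-1],(800,600),interpolation=cv2.INTER_CUBIC))
s=ctrl.get_state();print(s['position'],s['ft_force'],s['gripper_width'])
E
```

```text
[0.49100298 0.29226633 0.09559129] [-9.77158083 -0.9658878  20.4879586 ] -7.480426901502002e-05
```

View pics/w3.png

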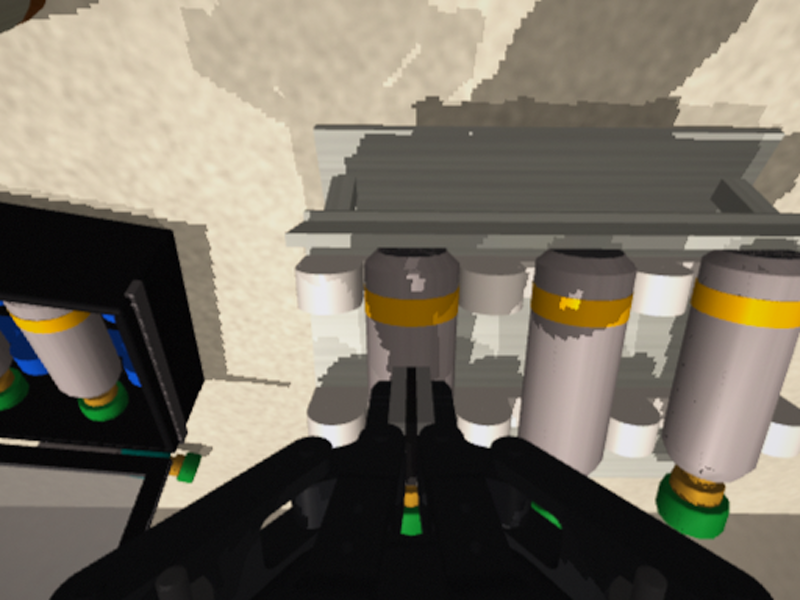

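```bash
python3 - <<'E'
from h import *
p=snap('wrist');s=ctrl.get_state();import pickle;pickle.dump(p,open('w3.pkl','wb'))
Rm=R.from_euler('xyz',s['eef_rot'],degrees=True).as_matrix();t=np.array(s['position'])
for d in(-.03,-.008,0,.011,.02,.03):print('tip',d,(t+Rm[:,2]*d).round(3),proj(p,t+Rm[:,2]*d)*1.5625)
print(np.array(p['origin']).round(4),np.round(p['rotation'],2),Rm.T@(np.array(p['origin'])-t))
th=.46;ax=np.array([np.cos(th),0,np.sin(th)]);ax=R.from_euler('z',1.6,degrees=True).apply(ax);n=np.cross(ax,[-.028,.9996,0])
for y,nm in((.2925,'R'),(.3585,'M')):
  o=np.array([.4875,y,.1])
  for a in(-.05,-.036,0,.05,.07):print(nm,a,proj(p,o+a*ax)*1.5625, proj(p,o+a*ax+.018*n)*1.5625)
E
```

```text
tip -0.03 [0.478 0.292 0.122] [409.6875 398.4375]
tip -0.008 [0.487 0.292 0.103] [409.84375 369.375  ]
tip 0 [0.491 0.292 0.096] [410.      360.46875]
tip 0.011 [0.496 0.292 0.086] [410.    349.375]
tip 0.02 [0.5   0.293 0.078] [410.15625 341.09375]
tip 0.03 [0.504 0.293 0.069] [410.15625 332.65625]
[0.3408 0.2872 0.2071] [ 1.3451e+02 -1.0000e-01  9.1990e+01] [ 0.08479713  0.00059527 -0.166831  ]
R -0.05 [411.5625  244.84375] [411.875  255.9375]
R -0.036 [411.25  280.625] [411.5625  295.46875]
R 0 [410.78125 364.0625 ] [411.09375 386.40625]
R 0.05 [410.15625 463.28125] [410.3125 493.125 ]
R 0.07 [410.     498.4375] [410.15625 530.46875]
M -0.05 [585.      249.53125] [605.3125 260.9375]
M -0.036 [580.15625 284.6875 ] [599.21875 299.6875 ]
M 0 [568.59375 367.03125] [585.15625 389.53125]
M 0.05 [555.      465.15625] [568.75    494.84375]
M 0.07 [550.15625 500.     ] [562.96875 531.875  ]
```

```bash
python3 -m handwheel '-0.013 0 0.027 0 0 0;-0.027 0 0.054 0 0 0;-0.027 0 0.054 0 0 0;-0.027 0 0.054 0 0 0' && python3 - <<'E'
from h import *
print(ctrl.tcp_to_tips)
p=snap('side');q=snap('wrist');s=ctrl.get_state();import pickle;pickle.dump((p,q,s['position'],s['eef_rot']),open('w4.pkl','wb'))
print(s['position'],s['gripper_width'],s['gripper_force'])
Rm=R.from_euler('xyz',s['eef_rot'],degrees=True).as_matrix();t=np.array(s['position'])
a=p['frame'][90:210,160:320,::-1]
for d in(-.025,0,.011):print(d,(proj(p,t+Rm[:,2]*d)-[160,90])*5)
b=cv2.resize(a,(800,600),interpolation=cv2.INTER_CUBIC)
cv2.imwrite('pics/s4.png',b)
E
```

```text
time: 5.52
position: [0.4653, 0.2912, 0.1475]
eef_rot: [180.0, 26.4, -178.1]
ft_force: [-0.1, -0.1, -0.1]
gripper_width: -0.0001
gripper_force: 0.0
0.011
[0.46536894 0.29063281 0.14682575] 0.0003794030181646462 0.0
-0.025 [200. 267.]
0 [216.5 285.5]
0.011 [223.5 293.5]
```

View pics/s4.png

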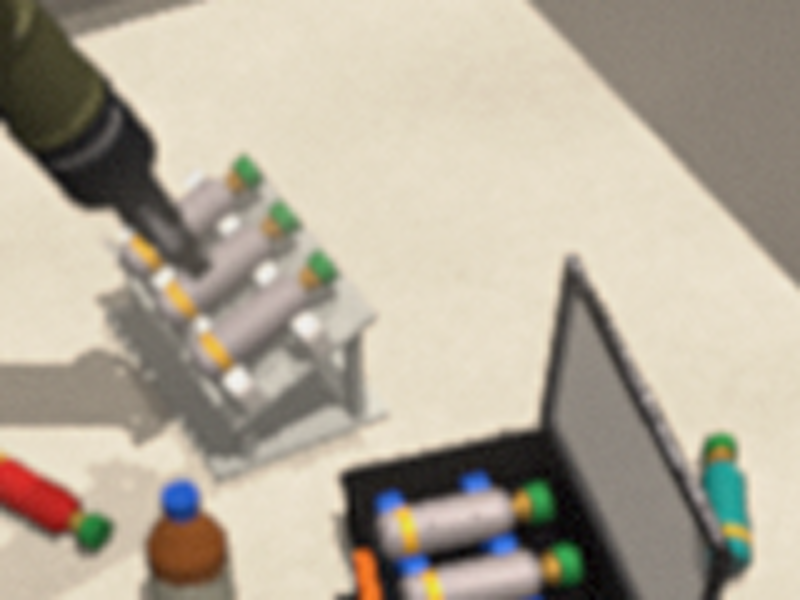

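```bash
python3 -m handwheel '0 0 0 0 0 0;0 0 0 0 0 0;0.01 0 -0.02 0 0 0;0.02 0.0005 -0.04 0 0 0;0.02 0.0005 -0.04 0 0 0' 0.18 && python3 -m handwheel '0.01 0 -0.02 0 0 0;0.0208 0 -0.0424 0 0 0;0.0208 0 -0.0424 0 0 0;0.0208 0 -0.0424 0 0 0'
```

```text
time: 6.25
position: [0.4853, 0.2904, 0.1062]
eef_rot: [-180.0, 26.3, -178.2]
ft_force: [-0.2, 1.0, 0.5]
gripper_width: 0.0505
gripper_force: 0.0
time: 6.75
position: [0.5056, 0.2915, 0.0659]
eef_rot: [180.0, 26.4, -178.1]
ft_force: [0.5, 1.0, 0.5]
gripper_width: 0.0502
gripper_force: 0.0
```

```bash
python3 -m handwheel '0 0 0 0 0 0;0 0 0 0 0 0;0 0 0 0 0 0;0 0 0 0 0 0' -1 60
```

```text
time: 7.25
position: [0.5056, 0.2921, 0.0664]
eef_rot: [179.9, 26.5, -178.1]
ft_force: [-2.8, -0.2, 5.2]
gripper_width: 0.0342
gripper_force: 59.0
```

```bash
python3 -m handwheel '-0.009 0 0.018 0 0 0;-0.018 0 0.036 0 0 0;-0.027 0 0.054 0 0 0;-0.035 0 0.072 0 0 0;-0.035 0 0.072 0 0 0' ; python3 - <<'E'
from h import *
import pickle
p=pickle.load(open('w1.pkl','rb'));f=1.5625
P={k:onz(p,(u/f,v/f),z)[:2] for k,(u,v,z) in dict(k3=(164,382,.046),k4=(223,394,.046),b3=(166,300,.052),b4=(229,313,.052),latchA=(60,243,.105),latchB=(150,262,.09),cornerFL=(292,279,.064)).items()}
for k,v in P.items():print(k,v)
E
```

```text
time: 7.88
position: [0.4701, 0.2922, 0.1383]
eef_rot: [179.9, 26.4, -178.1]
ft_force: [0.8, 0.7, -3.6]
gripper_width: 0.0341
gripper_force: 61.2
k3 [0.6047 0.0177]
k4 [0.6182 0.0809]
b3 [0.5067 0.0389]
b4 [0.5192 0.1012]
latchA [ 0.4385 -0.0114]
latchB [0.4572 0.0529]
cornerFL [0.4778 0.1715]
```

```bash
python3 -m handwheel '0 0 0.04 -0.3 9 0;0 -0.02 0.08 -0.6 18 0;0 -0.04 0.1 -0.9 26.4 0;0 -0.06 0.1 -0.9 26.4 0;0 -0.06 0.1 -0.9 26.4 0' && python3 -m handwheel '0 -0.05 0.02 0 0 -5;0 -0.1 0.04 0 0 -11.9;0 -0.15 0.04 0 0 -11.9;-0.02 -0.2 0.04 0 0 -11.9;-0.02 -0.25 0.04 0 0 -11.9;-0.03 -0.28 0.04 0 0 -11.9;-0.03 -0.28 0.04 0 0 -11.9;-0.03 -0.28 0.04 0 0 -11.9;-0.03 -0.28 0.04 0 0 -11.9' && python3 - <<'E'
from h import *
import pickle
p=snap('wrist');t=snap('top');s=ctrl.get_state();print(s['position'],s['eef_rot'],s['ft_force'],s['gripper_width'],p['origin'],p['rotation'])
pickle.dump((p,t,s['position'],s['eef_rot']),open('w5.pkl','wb'))
cv2.imwrite('pics/w5.png',cv2.resize(p['frame'][:,:,::-1],(800,600),interpolation=cv2.INTER_CUBIC))
E
```

```text
time: 8.5
position: [0.4872, 0.2308, 0.2183]
eef_rot: [-176.3, 15.2, -180.0]
ft_force: [2.3, -1.3, -4.4]
gripper_width: 0.0344
gripper_force: 61.0
time: 9.62
position: [0.4589, -0.0465, 0.2587]
eef_rot: [-176.5, 15.5, 168.2]
ft_force: [-0.8, 0.3, -2.7]
gripper_width: 0.0344
gripper_force: 61.2
[ 0.4588282  -0.04664109  0.25875664] [-176.47603271   15.5444418   168.20591554] [-0.58359052  0.35257587 -2.93099541] 0.034219795957919005 [ 0.33696314 -0.01056376  0.39613076] [145.41271153   3.43509856  77.19699766]
```

View pics/w5.png

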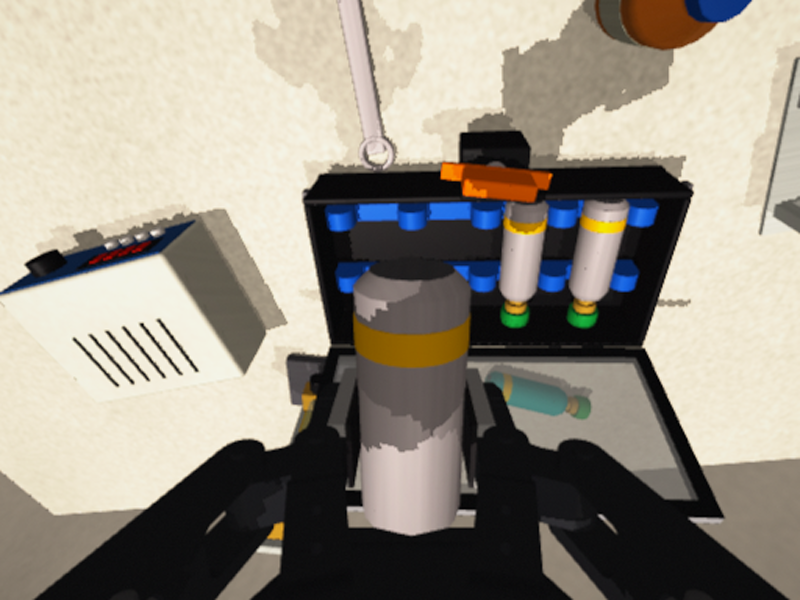

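```bash
cat >> h.py <<'E'
def st():
    s=ctrl.get_state();print('t',round(float(s['time']),2),'pos',np.round(s['position'],4),'rpy',np.round(s['eef_rot'],1),'q',np.round(s['qpos'],1),'F',np.round(s['ft_force'],1));return s
def turn(rpy):
    s=ctrl.get_state();a=R.from_euler('xyz',s['eef_rot'],degrees=True);b=R.from_euler('xyz',rpy,degrees=True)
    return (b*a.inv()).as_rotvec(degrees=True).round(1)
E
python3 -c "
from h import *
st();print(turn([180,0,170]))"
```

```text
t 9.72 pos [ 0.4588 -0.0466  0.2588] rpy [-176.5   15.5  168.2] q [  7.6  18.2 -18.5 127.   34.5  26.4  38.4] F [-0.6  0.4 -2.9]
[ 6.4 14.6  2.3]
```

```bash
python3 -m handwheel '0 0 0 2 4.9 0.8;0 0 0 4.3 9.7 1.5;0 0 0 6.4 14.6 2.3;0 0 0 6.4 14.6 2.3;0 0 0 6.4 14.6 2.3;0 0 0 6.4 14.6 2.3' ; python3 - <<'E'
from h import *
st();print(turn([180,0,170]))
import pickle
from scipy.optimize import least_squares
p5,t5,_,_=pickle.load(open('w5.pkl','rb'));D=pickle.load(open('d0.pkl','rb'));T,S=D['top'],D['side']
f=1.5625
# case-model points: teeth unseen exact; use cyl 3/4 knobs ends, latch pin, rim corners
w=lambda u,v:(p5,(u/f,v/f)); t=lambda u,v:(T,(80+u/2.4,110+v/2.4)); s=lambda u,v:(S,(140+u/2.7,115+v/2.7))
obs=[((-78,153,64),w(690,187)),((-78,-153,64),w(306,196)),((78,153,64),w(646,347)),((78,-153,64),w(330,347)),
((-78,-153,64),s(303,361)),((78,-153,64),s(419,343)),((-78,153,64),s(241,189)),
((-78,153,64),t(297,229)),((-78,-153,64),t(522,263)),((-98,0,105),w(497,182)),((-98,0,100),t(406,252)),((-98,0,100),s(255,258))]
def res(x,full=False):
    c,sn=np.cos(x[2]),np.sin(x[2]);r=[]
    for m,(p,uv) in obs:
        X=[x[0]+(c*m[0]-sn*m[1])/1e3,x[1]+(sn*m[0]+c*m[1])/1e3,m[2]/1e3]
        r.append(proj(p,X)-uv)
    return np.array(r) if full else np.ravel(r)
o=least_squares(res,[.546,-.013,-.175],loss='soft_l1')
print(o.x[:2].round(4),np.degrees(o.x[2]));print(res(o.x,True).round(1).tolist())
W=[i for i,(m,(p,uv)) in enumerate(obs) if p is p5]
A=obs;obs=[A[i] for i in W];o=least_squares(res,o.x);print('wrist',o.x,res(o.x,True).round(1).tolist())
obs=[A[i] for i in range(len(A)) if i not in W];o=least_squares(res,o.x);print('ext',o.x,res(o.x,True).round(1).tolist())
for k,(u,v) in dict(k3=(514,317),k4=(583,317)).items():print(k,onz(p5,(u/f,v/f),.042))
for k,(u,v) in dict(k3=(523,226),k4=(603,226)).items():print('band',k,onz(p5,(u/f,v/f),.053))
E
```

```text
time: 10.48
position: [0.4576, -0.0471, 0.2589]
eef_rot: [-179.9, 0.0, 170.0]
ft_force: [0.8, 0.2, -3.6]
gripper_width: 0.0341
gripper_force: 61.2
t 10.47 pos [ 0.4576 -0.0471  0.2589] rpy [-179.9    0.   170. ] q [ 20.1  25.  -29.4 112.6  16.7  46.6  61.4] F [ 0.8  0.2 -3.6]
[ 0.1 -0.  -0. ]
[ 0.546 -0.013] -10.026761414789405
[[-0.3, 2.1], [-5.6, 2.4], [-4.6, -0.3], [-1.8, -0.8], [0.5, -2.2], [2.4, -6.8], [-1.4, -1.2], [-0.7, -3.0], [0.2, -1.7], [-2.5, 4.6], [0.1, -0.5], [-0.8, -3.1]]
wrist [ 0.546 -0.013 -0.175] [[-0.3, 2.1], [-5.6, 2.4], [-4.6, -0.3], [-1.8, -0.8], [-2.5, 4.6]]
ext [ 0.546 -0.013 -0.175] [[0.5, -2.2], [2.4, -6.8], [-1.4, -1.2], [-0.7, -3.0], [0.2, -1.7], [0.1, -0.5], [-0.8, -3.1]]
k3 [0.6098 0.012  0.042 ]
k4 [0.6218 0.0783 0.042 ]
band k3 [0.5067 0.0274 0.053 ]
band k4 [0.5195 0.0921 0.053 ]
```

```bash
sed -i 's/return (q\[:2\]\/q\[2\]).round(1)/return q[:2]\/q[2]/' h.py; python3 - <<'E'
from h import *
import pickle
p=snap('wrist');t=snap('top');pickle.dump((p,t),open('w6.pkl','wb'))
for nm,q in(('wrist',p),('top',t)):
    fr=q['frame'].astype(int);r,g,b=fr[...,0],fr[...,1],fr[...,2]
    m=((b>90)&(b>1.8*r)&(b>1.4*g)).astype(np.uint8)
    n,l,stt,c=cv2.connectedComponentsWithStats(m)
    print(nm,[(stt[i].tolist(),c[i].round(1).tolist()) for i in range(1,n) if stt[i][4]>8])
    m=((g>80)&(g>1.6*r)&(g>1.4*b)).astype(np.uint8);n,l,stt,c=cv2.connectedComponentsWithStats(m)
    print('green',[(stt[i].tolist(),c[i].round(1).tolist()) for i in range(1,n) if stt[i][4]>8])
    m=((r>130)&(g>100)&(b<90)).astype(np.uint8);n,l,stt,c=cv2.connectedComponentsWithStats(m)
    print('yel',[(stt[i].tolist(),c[i].round(1).tolist()) for i in range(1,n) if stt[i][4]>8])
fr=p['frame'];cv2.imwrite('pics/w6.png',cv2.resize(fr[100:260,160:460,::-1],(800,427),interpolation=cv2.INTER_CUBIC))
E
```

```text
wrist [([408, 40, 28, 31, 642], [421.8, 55.3]), ([219, 174, 14, 11, 109], [224.1, 178.1]), ([298, 174, 13, 16, 99], [304.0, 181.9]), ([336, 174, 20, 16, 223], [345.0, 182.5]), ([202, 177, 16, 12, 170], [209.3, 182.8]), ([381, 177, 17, 13, 177], [389.0, 183.4]), ([11, 197, 79, 20, 89], [50.4, 206.2]), ([221, 214, 6, 10, 52], [223.4, 218.8]), ([299, 215, 9, 16, 78], [302.8, 223.3]), ([331, 215, 20, 16, 193], [340.4, 223.8]), ([205, 219, 15, 12, 151], [211.8, 224.3]), ([375, 219, 16, 12, 153], [382.3, 224.9])]
green [([448, 6, 19, 25, 266], [458.5, 16.5]), ([318, 245, 8, 8, 36], [322.4, 248.1]), ([351, 245, 18, 10, 136], [359.4, 249.4])]
yel [([463, 5, 10, 12, 78], [468.3, 9.4]), ([273, 145, 12, 11, 84], [277.7, 150.5]), ([318, 183, 17, 10, 111], [326.2, 187.9]), ([356, 183, 25, 9, 171], [367.5, 187.6]), ([227, 205, 46, 31, 800], [246.4, 220.8]), ([313, 237, 11, 8, 59], [317.8, 240.8]), ([357, 236, 8, 4, 19], [360.9, 237.7]), ([355, 241, 12, 5, 42], [360.8, 242.5])]
top [([213, 173, 6, 5, 23], [215.3, 175.4]), ([233, 177, 5, 5, 23], [235.0, 179.0]), ([209, 193, 6, 5, 27], [211.6, 195.1]), ([229, 196, 6, 5, 25], [231.6, 198.2]), ([249, 200, 13, 7, 48], [254.6, 203.1])]
green [([225, 119, 4, 5, 14], [226.3, 121.0]), ([225, 164, 5, 4, 12], [227.2, 165.7]), ([245, 168, 5, 3, 11], [247.0, 169.0]), ([180, 255, 5, 5, 15], [181.8, 257.1])]
yel [([252, 131, 4, 6, 10], [253.3, 133.9]), ([219, 194, 6, 3, 13], [221.4, 194.8]), ([151, 269, 4, 7, 18], [152.4, 271.9])]
```

View pics/w6.png

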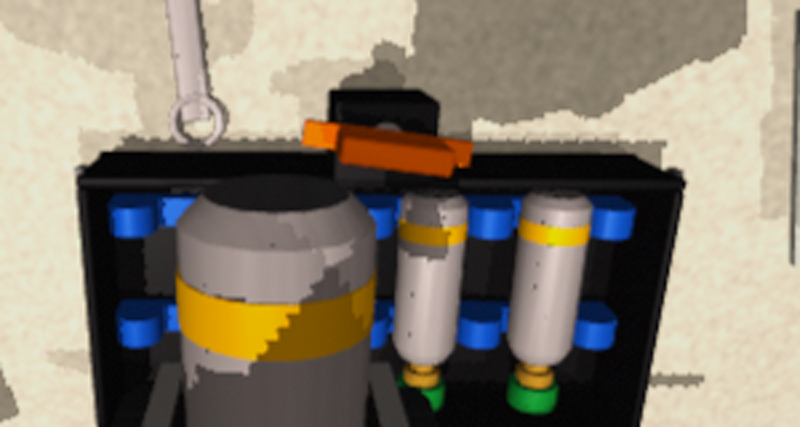

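```bash
cat > fit.py <<'E'
from h import *
import pickle
from scipy.optimize import least_squares
p,t6=pickle.load(open('w6.pkl','rb'));D=pickle.load(open('d0.pkl','rb'));T,S=D['top'],D['side']
w=lambda u,v:(p,(160+u/2.667,100+v/2.667)); t=lambda u,v:(T,(80+u/2.4,110+v/2.4)); s=lambda u,v:(S,(140+u/2.7,115+v/2.7))
zt=42
W=[((-47,-132,zt),w(132,203)),((-47,66,zt),w(491,203)),((-47,132,zt),w(613,203)),((19,-132,zt),w(140,312)),((19,66,zt),w(482,312)),((19,132,zt),w(597,312)),((-78,-153,64),w(80,181)),((-78,153,64),w(684,181))]
E=[((-47,132,zt),t(317,205)),((-47,66,zt),t(365,213)),((19,132,zt),t(325,158)),((19,66,zt),t(373,166)),((-47,-132,zt),t(508,237)),((19,-132,zt),t(515,190)),((-47,-66,zt),t(459,229)),((19,-66,zt),t(467,182)),
((-78,-153,64),s(303,361)),((-78,153,64),s(241,189)),((-98,0,100),t(406,252)),((-98,0,100),s(255,258))]
def fit(obs,nm):
    def pts(x):
        c,sn=np.cos(x[2]),np.sin(x[2])
        return np.array([proj(q,[x[0]+(c*m[0]-sn*m[1])/1e3,x[1]+(sn*m[0]+c*m[1])/1e3,m[2]/1e3])-uv for m,(q,uv) in obs])
    o=least_squares(lambda x:pts(x).ravel(),[.546,-.013,-.175],x_scale=[.01,.01,.05],loss='soft_l1')
    print(nm,o.x[:2].round(4),np.degrees(o.x[2]).round(2),pts(o.x).round(1).tolist())
fit(W,'wrist');fit(E,'ext');fit(W+E,'all')
s=ctrl.get_state();Rm=R.from_euler('xyz',s['eef_rot'],degrees=True).as_matrix();tc=np.array(s['position'])
for d in((0,0,-.038),(.05,0,-.038),(.036,0,-.056)):print('cyl',proj(p,tc+Rm@d)*2.667-np.array([160,100])*2.667)
E
python3 fit.py
```

```text
wrist [ 0.5353 -0.0091] -9.89 [[-3.1, 0.4], [0.8, 0.2], [1.3, 0.1], [-3.1, 1.7], [0.0, 1.5], [0.8, 1.4], [-4.3, -9.4], [1.4, -9.9]]
ext [ 0.5456 -0.0134] -10.22 [[-0.1, -0.1], [-0.1, -0.0], [0.2, 0.1], [0.1, 0.0], [0.4, 0.0], [0.5, 0.0], [0.7, 0.0], [0.6, 0.0], [0.2, -2.1], [-1.3, -1.2], [0.2, -0.4], [-1.0, -3.0]]
all [ 0.5428 -0.0103] -9.32 [[-2.9, 6.4], [0.1, 4.8], [0.4, 4.3], [-2.5, 7.1], [-0.2, 5.7], [0.4, 5.3], [-4.2, -2.6], [0.0, -5.3], [-1.0, 1.4], [-0.9, 1.1], [-0.9, 1.5], [-1.0, 1.2], [-0.2, 0.3], [-0.4, 0.2], [0.1, 0.6], [-0.3, 0.5], [-0.2, -2.3], [-2.9, -1.1], [-0.3, 0.6], [-2.0, -3.0]]
cyl [273.8344553  442.05943241]
cyl [273.53981955 202.31927895]
cyl [273.42196793 315.50127721]
```

```bash
python3 -m handwheel '0.02 -0.02 -0.04 0 0 0;0.04 -0.04 -0.08 0 0 0;0.0584 -0.0584 -0.12 0 0 0;0.0584 -0.0584 -0.16 0 0 0;0.0584 -0.0584 -0.2 0 0 0;0.0584 -0.0584 -0.209 0 0 0;0.0584 -0.0584 -0.209 0 0 0;0.0584 -0.0584 -0.209 0 0 0;0.0584 -0.0584 -0.209 0 0 0' ; python3 - <<'E'
from h import *
st();print(turn([180,0,170]))
p=snap('wrist');
cv2.imwrite('pics/w7.png',cv2.resize(p['frame'][:,:,::-1],(800,600),interpolation=cv2.INTER_CUBIC))
E
```

```text
time: 11.7
position: [0.518, -0.1062, 0.0512]
eef_rot: [-180.0, 0.2, 169.9]
ft_force: [-0.2, -0.9, -3.4]
gripper_width: 0.0342
gripper_force: 60.9
t 11.7 pos [ 0.518  -0.1062  0.0512] rpy [-180.     0.2  169.9] q [ 16.5  47.4 -16.5 113.2  31.6  23.6  55.8] F [-0.2 -0.9 -3.4]
[0.  0.2 0.1]
```

View pics/w7.png

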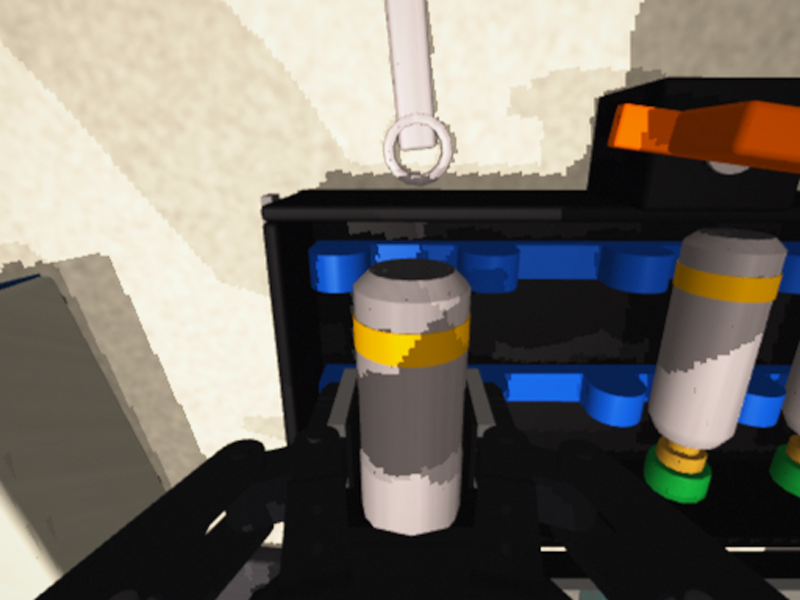

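```bash
python3 -m handwheel '-0.001 0.0015 -0.015 0 0 0;-0.0015 0.0015 -0.03 0 0 0;-0.0015 0.0015 -0.042 0 0 0;-0.0015 0.0015 -0.042 0 0 0' && python3 -m handwheel '0 0 -0.002 0 0 0;0 0 -0.004 0 0 0;0 0 -0.004 0 0 0'
```

```text
time: 12.25
position: [0.5148, -0.1045, 0.0069]
eef_rot: [-180.0, -0.1, 170.0]
ft_force: [-0.2, -0.2, -3.4]
gripper_width: 0.0342
gripper_force: 61.1
time: 12.62
position: [0.5156, -0.1046, 0.004]
eef_rot: [-180.0, 0.0, 169.9]
ft_force: [-0.5, 0.4, -2.4]
gripper_width: 0.0346
gripper_force: 61.1
```

```bash
python3 -m handwheel '0 0 -0.0015 0 0 0;0 0 -0.0025 0 0 0;0 0 -0.0025 0 0 0' && python3 -m handwheel '0 0 -0.0015 0 0 0;0 0 -0.002 0 0 0;0 0 -0.002 0 0 0'
```

```text
time: 13.0
position: [0.5155, -0.1045, 0.0013]
eef_rot: [-180.0, -0.0, 169.9]
ft_force: [0.2, -0.5, -3.0]
gripper_width: 0.0342
gripper_force: 61.1
time: 13.38
position: [0.5156, -0.1045, 0.0007]
eef_rot: [-180.0, 0.1, 169.9]
ft_force: [-2.2, 0.1, 12.3]
gripper_width: 0.0344
gripper_force: 63.0
```

```bash
python3 -m handwheel '0 0 0.001 0 0 0;0 0 0.001 0 0 0;0 0 0.001 0 0 0;0 0 0.001 0 0 0' 0.18 && python3 -m handwheel '0 0 0.02 0 0 0;0 0 0.06 0 0 0;0 0 0.12 0 0 0;-0.01 0.05 0.17 0 0 0;-0.02 0.1 0.21 0 0 0;-0.03 0.16 0.24 0 0 0; -0.04 0.22 0.25 0 0 6;-0.05 0.28 0.25 0 0 12;-0.06 0.34 0.25 0 0 12; -0.06 0.4 0.25 0 0 12;-0.06 0.46 0.25 0 0 12;-0.06 0.46 0.25 0 0 12;-0.06 0.46 0.25 0 0 12'; python3 - <<'E'
from h import *
st();print(turn([179.9,26.4,-178.1]))
p=snap('wrist');t=snap('top');s=snap('side');import pickle;pickle.dump((p,t,s),open('w8.pkl','wb'))
for nm,q in(('top',t),('side',s)):
  for f in ctrl.find_in('cyl_1',q): print(nm,(np.array(f['rect'])*[512,384,512,384]).round(),f['conf'])
a=np.hstack([cv2.resize(t['frame'][110:290,80:410,::-1],(460,251)),cv2.resize(s['frame'][140:300,180:340,::-1],(251,251))])
cv2.imwrite('pics/c8.png',cv2.resize(s['frame'][140:280,190:350,::-1],(640,560),interpolation=cv2.INTER_CUBIC))
E
```

```text
time: 13.88
position: [0.5155, -0.1045, 0.0002]
eef_rot: [-180.0, -0.0, 169.9]
ft_force: [-0.3, -0.1, -0.2]
gripper_width: 0.0502
gripper_force: 0.0
time: 15.5
position: [0.4552, 0.355, 0.2498]
eef_rot: [-179.9, -0.0, -178.0]
ft_force: [0.6, -0.7, -0.0]
gripper_width: 0.0503
gripper_force: 0.0
t 15.5 pos [0.4552 0.355  0.2498] rpy [-179.9   -0.  -178. ] q [-25.1  35.2 -29.9  94.6  20.3  55.8  29.9] F [ 0.6 -0.7 -0. ]
[  1.1 -26.4  -0. ]
top [245. 187.  15.  41.] 0.84
top [283. 193.  14.  37.] 0.66
top [153. 272.  11.  12.] 0.65
top [242. 130.  41.  17.] 0.63
top [223. 183.  15.  38.] 0.6
top [258. 179. 105.  89.] 0.41
side [258. 208.  33.  11.] 0.76
side [306. 192.  15.  28.] 0.74
side [269. 233.  37.  17.] 0.73
side [168. 191.  31.  17.] 0.65
side [254. 197.  32.  14.] 0.64
side [205. 143.  31.  25.] 0.6
```

```bash
python3 -m handwheel '0 0 0 0.4 -9 0;0 0 -0.02 0.7 -17 0;0.002 0.001 -0.04 1.1 -26.4 0;0.006 0.003 -0.07 1.1 -26.4 0;0.006 0.003 -0.099 1.1 -26.4 0;0.006 0.003 -0.099 1.1 -26.4 0;0.006 0.003 -0.099 1.1 -26.4 0;0.006 0.003 -0.099 1.1 -26.4 0' ; python3 -c "
from h import *
st();print(turn([179.9,26.4,-178.1]))"
```

```text
time: 16.75
position: [0.4628, 0.3587, 0.1529]
eef_rot: [179.6, 26.5, -178.3]
ft_force: [-0.0, -0.4, -0.1]
gripper_width: 0.0505
gripper_force: 0.0
t 16.75 pos [0.4628 0.3587 0.1529] rpy [ 179.6   26.5 -178.3] q [-60.4  37.9   9.  122.5  79.4  15.2 -39.1] F [-0.  -0.4 -0.1]
[-0.3  0.1  0.1]
```

```bash
python3 -m handwheel '0.012 0 -0.025 0 0 0;0.024 0 -0.05 0 0 0;0.033 -0.0005 -0.07 0 0 0;0.0408 -0.0007 -0.087 0 0 0;0.0408 -0.0007 -0.087 0 0 0;0.0408 -0.0007 -0.087 0 0 0' && python3 -m handwheel '0 0 0 0 0 0;0 0 0 0 0 0;0 0 0 0 0 0;0 0 0 0 0 0' -1 60
```

```text
time: 17.5
position: [0.5027, 0.358, 0.0655]
eef_rot: [179.7, 26.5, -178.2]
ft_force: [-0.6, 0.4, 0.5]
gripper_width: 0.0503
gripper_force: 0.0
time: 18.0
position: [0.5023, 0.3584, 0.0658]
eef_rot: [179.7, 26.5, -178.1]
ft_force: [-1.6, -0.6, 4.6]
gripper_width: 0.0345
gripper_force: 59.1
```

```bash
python3 -m handwheel '-0.009 0 0.018 0 0 0;-0.018 0 0.036 0 0 0;-0.027 0 0.054 0 0 0;-0.035 0 0.072 0 0 0;-0.035 0 0.11 0 0 0;-0.035 0 0.15 0 0 0;-0.035 0 0.18 -0.2 6 0;-0.035 -0.02 0.19 -0.4 12 0;-0.035 -0.05 0.19 -0.6 18 0;-0.035 -0.08 0.19 -0.8 22 0;-0.035 -0.1 0.19 -0.9 26.4 0;-0.035 -0.12 0.19 -0.9 26.4 0;-0.035 -0.12 0.19 -0.9 26.4 0;-0.035 -0.12 0.19 -0.9 26.4 0;-0.035 -0.12 0.19 -0.9 26.4 0'; python3 -c "
from h import *
st();print(turn([180,0,169.95]))"
```

```text
time: 19.88
position: [0.4665, 0.2393, 0.2546]
eef_rot: [179.8, 0.0, -177.9]
ft_force: [-0.4, 0.3, -3.4]
gripper_width: 0.0341
gripper_force: 60.9
t 19.88 pos [0.4665 0.2393 0.2546] rpy [ 179.8    0.  -177.9] q [-15.6  29.9 -26.  103.3  16.3  50.4  43. ] F [-0.4  0.3 -3.4]
[ -0.2   0.1 -12.1]
```

```bash
python3 -m handwheel '0 -0.05 0 0 0 -4;0 -0.11 0 0 0 -8;0.02 -0.17 0 0 0 -12.1;0.04 -0.23 0 0 0 -12.1;0.0595 -0.2788 -0.01 0 0 -12.1;0.0595 -0.2788 -0.06 0 0 -12.1;0.0595 -0.2788 -0.11 0 0 -12.1;0.0595 -0.2788 -0.16 0 0 -12.1;0.0595 -0.2788 -0.205 0 0 -12.1;0.0595 -0.2788 -0.205 0 0 -12.1;0.0595 -0.2788 -0.205 0 0 -12.1'; python3 - <<'E'
from h import *
st();print(turn([180,0,170]))
p=snap('wrist');
cv2.imwrite('pics/w9.png',cv2.resize(p['frame'][:,:,::-1],(800,600),interpolation=cv2.INTER_CUBIC))
E
```

```text
time: 21.25
position: [0.5282, -0.0402, 0.0507]
eef_rot: [179.8, 0.2, 169.8]
ft_force: [0.1, 0.4, -2.4]
gripper_width: 0.0343
gripper_force: 61.4
t 21.25 pos [ 0.5282 -0.0402  0.0507] rpy [179.8   0.2 169.8] q [  7.2  47.2 -12.8 113.2  25.1  22.1  54.8] F [ 0.1  0.4 -2.4]
[-0.2  0.2  0.2]
```

View pics/w9.png

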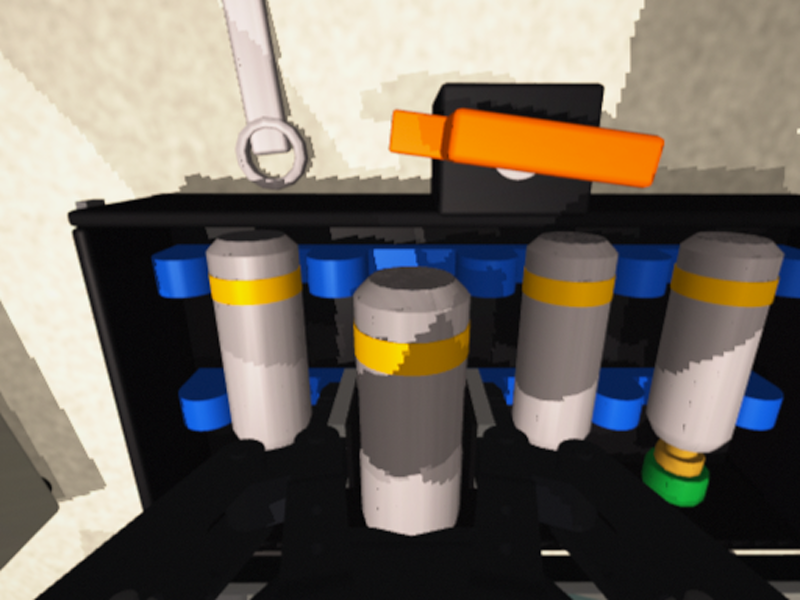

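```bash
python3 -m handwheel '-0.001 0.0005 -0.015 -0.2 0.1 0.2;-0.001 0.0005 -0.03 -0.2 0.1 0.2;-0.001 0.0005 -0.042 -0.2 0.1 0.2;-0.001 0.0005 -0.046 -0.2 0.1 0.2;-0.001 0.0005 -0.046 -0.2 0.1 0.2' && python3 -m handwheel '0 0 -0.0015 0 0 0;0 0 -0.0025 0 0 0;0 0 -0.0025 0 0 0'
```

```text
time: 21.92
position: [0.5256, -0.0405, 0.0029]
eef_rot: [-180.0, -0.1, 170.0]
ft_force: [-0.3, -0.1, -4.1]
gripper_width: 0.0343
gripper_force: 61.6
time: 22.3
position: [0.526, -0.0406, 0.0011]
eef_rot: [-180.0, -0.0, 170.0]
ft_force: [-0.1, -0.0, -2.9]
gripper_width: 0.0342
gripper_force: 61.6
```

```bash
python3 -m handwheel '0 0 -0.0015 0 0 0;0 0 -0.0015 0 0 0;0 0 -0.0015 0 0 0'
```

```text
time: 22.68
position: [0.526, -0.0406, 0.0008]
eef_rot: [-180.0, 0.0, 170.0]
ft_force: [-2.0, 0.1, 11.2]
gripper_width: 0.0341
gripper_force: 63.4
```

```bash
python3 -m handwheel '0 0 0.001 0 0 0;0 0 0.001 0 0 0;0 0 0.001 0 0 0;0 0 0.001 0 0 0' 0.18 && python3 -m handwheel '0 0 0.02 0 0 0;0 0 0.06 0 0 0;0 0 0.12 0 0 0;0 0 0.18 0 0 0;0 0.01 0.24 0 0 0;0.03 0.02 0.26 0 0 0' && python3 -m handwheel '0.03 0 0 0 0 0;0.07 0 0 0 0 0;0.11 0.006 0 0 0 0;0.1235 0.0066 0 0 0 0;0.1235 0.0066 0 0 0 0;0.1235 0.0066 0 0 0 0' -1 40; python3 - <<'E'
from h import *
st()
p,t,q=[snap(n) for n in('wrist','top','side')]
for nm,c in(('top',t),('side',q)):
  for l in('lid_edge','flowmeter','cyl_1'):
    for f in ctrl.find_in(l,c): print(nm,l,(np.array(f['rect'])*[512,384,512,384]).round(),round(f['conf'],2))
cv2.imwrite('pics/s9.png',cv2.resize(q['frame'][110:290,180:420,::-1],(800,600),interpolation=cv2.INTER_CUBIC))
E
```

```text
time: 23.18
position: [0.5258, -0.0405, 0.0002]
eef_rot: [-180.0, -0.1, 170.0]
ft_force: [-0.7, -0.2, 0.4]
gripper_width: 0.0504
gripper_force: 0.0
time: 23.92
position: [0.5562, -0.0205, 0.2645]
eef_rot: [-180.0, 0.2, 170.0]
ft_force: [1.5, 0.6, -0.1]
gripper_width: 0.0502
gripper_force: 0.0
time: 24.68
position: [0.6783, -0.0141, 0.2601]
eef_rot: [-179.9, -0.1, 170.0]
ft_force: [0.1, 0.2, -0.2]
gripper_width: 0.0004
gripper_force: 0.0
t 24.68 pos [ 0.6783 -0.0141  0.2601] rpy [-1.799e+02 -1.000e-01  1.700e+02] q [  8.   42.2 -22.   75.1  16.1  65.9  64.6] F [ 0.1  0.2 -0.2]
top flowmeter [323. 140.  26.  44.] 0.66
top cyl_1 [165. 265.  38.  27.] 0.96
top cyl_1 [244. 187.  17.  38.] 0.95
top cyl_1 [116. 202.  14.  42.] 0.77
top cyl_1 [245. 129.  39.  18.] 0.6
top cyl_1 [223. 184.  13.  37.] 0.57
top cyl_1 [260. 190.  12.  37.] 0.45
top cyl_1 [234. 179.  61.  89.] 0.33
side lid_edge [286. 186.  39.  97.] 0.71
side lid_edge [268. 199.  79. 114.] 0.48
side lid_edge [224. 251.  41.  21.] 0.17
side flowmeter [332. 231.  33.  58.] 0.97
side flowmeter [264. 222.  36.  11.] 0.51
side cyl_1 [264. 221.  36.  16.] 0.81
side cyl_1 [268. 236.  39.  16.] 0.74
side cyl_1 [197. 134.  29.  23.] 0.74
side cyl_1 [254. 195.  32.  17.] 0.63
side cyl_1 [306. 193.  12.  30.] 0.63
side cyl_1 [257. 207.  39.  14.] 0.57
side cyl_1 [165. 192.  29.  21.] 0.5
```

View pics/s9.png

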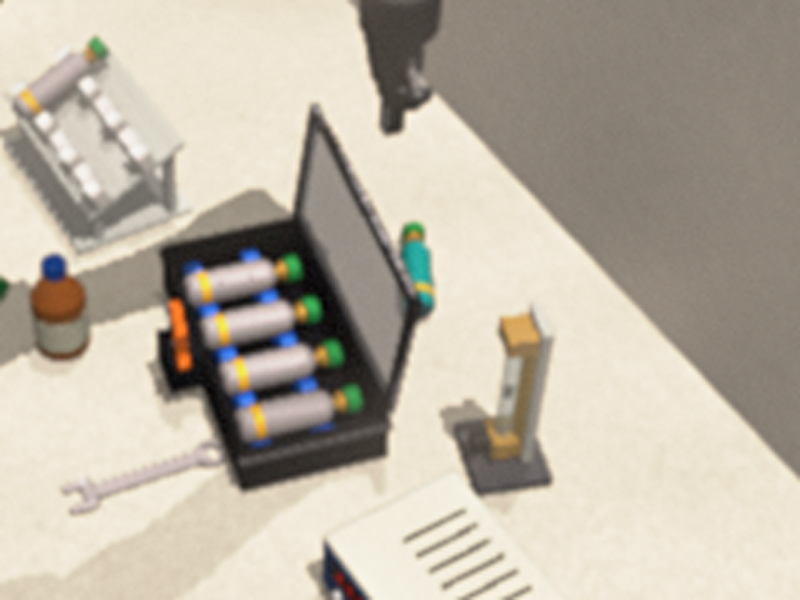

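```bash
python3 -m handwheel '0 0 -0.04 0 0 0;0 0 -0.08 0 0 0;0 0 -0.094 0 0 0;0 0 -0.094 0 0 0' && python3 -m handwheel '-0.01 0.002 0.002 0 0 0;-0.0207 0.0037 0.002 0 0 0;-0.03 0.0053 0.003 0 0 0;-0.0374 0.0067 0.003 0 0 0' && python3 -m handwheel '-0.008 0.0014 0 0 0 0;-0.0167 0.0029 -0.001 0 0 0;-0.024 0.0042 -0.002 0 0 0;-0.0315 0.0056 -0.003 0 0 0;-0.04 0.007 -0.005 0 0 0;-0.0483 0.0086 -0.008 0 0 0'
```

```text
time: 25.62
position: [0.6791, -0.0139, 0.166]
eef_rot: [-180.0, -0.1, 170.0]
ft_force: [-0.1, 0.2, 0.8]
gripper_width: 0.0003
gripper_force: 0.0
time: 26.12
position: [0.6425, -0.007, 0.1707]
eef_rot: [180.0, 0.1, 170.0]
ft_force: [3.1, -0.1, 2.2]
gripper_width: 0.0004
gripper_force: 1.4
time: 26.88
position: [0.5928, 0.0014, 0.1609]
eef_rot: [-180.0, -0.1, 170.0]
ft_force: [3.0, 0.2, -0.2]
gripper_width: 0.0002
gripper_force: 1.3
```

```bash
python3 -m handwheel '-0.0138 0.0025 -0.007 0 0 0;-0.0286 0.0051 -0.016 0 0 0;-0.0394 0.007 -0.026 0 0 0;-0.0518 0.0092 -0.039 0 0 0;-0.06 0.0107 -0.051 0 0 0;-0.06 0.0107 -0.051 0 0 0' && python3 -m handwheel '-0.0084 0.0015 -0.015 0 0 0;-0.0138 0.0025 -0.03 0 0 0;-0.0168 0.003 -0.0446 0 0 0;-0.0188 0.0033 -0.0555 0 0 0;-0.0188 0.0033 -0.0555 0 0 0'
```

```text
time: 27.62
position: [0.5307, 0.0118, 0.1094]
eef_rot: [-179.9, -0.4, 170.0]
ft_force: [1.2, -0.3, -0.2]
gripper_width: -0.0003
gripper_force: 0.0
time: 28.25
position: [0.5138, 0.0151, 0.0543]
eef_rot: [-179.9, -0.2, 170.0]
ft_force: [-1.1, 0.1, 0.4]
gripper_width: 0.0
gripper_force: 0.0
```

```bash
python3 -m handwheel '0 0 -0.003 0 0 0;0 0 -0.006 0 0 0;0 0 -0.006 0 0 0' && python3 -m handwheel '0 0 -0.0015 0 0 0;0 0 -0.003 0 0 0;0 0 -0.003 0 0 0'; python3 - <<'E'
from h import *
for n in('side','top'):
  q=snap(n)
  for l in('lid','case','latch'):
    for f in ctrl.find_in(l,q): print(n,l,(np.array(f['rect'])*[512,384,512,384]).round(),round(f['conf'],2))
E
```

```text
time: 28.62
position: [0.5144, 0.0152, 0.0497]
eef_rot: [-179.9, -0.1, 170.0]
ft_force: [-2.5, -0.4, 9.7]
gripper_width: 0.0001
gripper_force: 4.8
time: 29.0
position: [0.5145, 0.0152, 0.0495]
eef_rot: [-179.9, 0.1, 170.0]
ft_force: [-8.7, 0.9, 38.4]
gripper_width: 0.0001
gripper_force: 19.2
side lid [263. 211.  70.  69.] 0.89
side case [261. 215.  73.  89.] 0.61
side latch [233. 212.  10.  16.] 0.54
top lid [254. 189. 103.  65.] 0.84
top case [254. 186. 101.  62.] 0.78
```

```bash
python3 -m handwheel '0 0 0.03 0 0 0;0 0 0.06 0 0 9;-0.01 0 0.09 0 0 18;-0.02 -0.002 0.09 0 0 27;-0.03 -0.004 0.09 0 0 36;-0.04 -0.005 0.09 0 0 45;-0.05 -0.006 0.09 0 0 54;-0.06 -0.008 0.09 0 0 63;-0.065 -0.0085 0.09 0 0 72;-0.065 -0.0085 0.09 0 0 79.5;-0.065 -0.0085 0.09 0 0 79.5;-0.065 -0.0085 0.09 0 0 79.5;-0.065 -0.0085 0.09 0 0 79.5' -0.2 40; python3 - <<'E'
from h import *
import pickle
s=st();print(turn([180,0,249.5]))
p=snap('wrist');pickle.dump(p,open('w10.pkl','wb'))
fr=p['frame'].astype(int);r,g,b=fr[...,0],fr[...,1],fr[...,2]
m=((r>120)&(g<.62*r)&(b<.35*r)).astype(np.uint8);n,l,stt,c=cv2.connectedComponentsWithStats(m)
for i in range(1,n):
    if stt[i][4]>30: 
        pts=np.argwhere(l==i)[:,::-1].astype(np.float32);print(stt[i],c[i].round(1),cv2.minAreaRect(pts))
for z in(.08,.11):print('pin exp',z,proj(p,[.4497,.0067,z]),'ends',proj(p,[.4497+.025*np.cos(1.213),.0067+.025*np.sin(1.213),z]),proj(p,[.4497-.025*np.cos(1.213),.0067-.025*np.sin(1.213),z]))
q=snap('side')
for f in ctrl.find_in('lid',q): print((np.array(f['rect'])*[512,384,512,384]).round(),round(f['conf'],2))
E
```

```text
time: 31.02
position: [0.4499, 0.0069, 0.1359]
eef_rot: [-180.0, -0.1, -110.6]
ft_force: [-0.2, 0.5, 0.5]
gripper_width: 0.0341
gripper_force: 0.0
t 31.02 pos [0.4499 0.0069 0.1359] rpy [-1.800e+02 -1.000e-01 -1.106e+02] q [ 18.2  38.8 -39.9 122.4  45.1  34.7 104.9] F [-0.2  0.5  0.5]
[0.1 0.  0.1]
[253 155  15  21 284] [259.9 164.7] ((260.0, 165.0), (20.0, 14.0), 90.0)
[253 184  18  61 894] [261.8 212.7] ((261.91595458984375, 213.7389373779297), (60.266212463378906, 15.565446853637695), 86.18592071533203)
[431 311  47  45 848] [454.1 332. ] ((454.7950439453125, 331.7458801269531), (55.696044921875, 17.541053771972656), 39.80556869506836)
[476 344   9  19  70] [481.  354.8] ((481.0871887207031, 353.42327880859375), (6.9568915367126465, 17.649890899658203), 14.931416511535645)
pin exp 0.08 [261.28427806 200.38844169] ends [261.40782555 226.91240603] [261.15201746 171.99389436]
pin exp 0.11 [260.99677523 214.43808081] ends [261.14719815 243.90936381] [260.834244   182.59450199]
[263. 211.  66.  76.] 0.83
```

```bash
python3 -m handwheel '0 0 -0.025 0 0 0;0 0 -0.05 0 0 0;0 0 -0.073 0 0 0;0 0 -0.073 0 0 0;0 0 -0.073 0 0 0' && python3 -m handwheel '0 0 0 0 0 0;0 0 0 0 0 0;0 0 0 0 0 0;0 0 0 0 0 0' -1 40
```

```text
time: 31.8
position: [0.4502, 0.0071, 0.0634]
eef_rot: [-179.9, -0.0, -110.5]
ft_force: [-0.1, 0.1, -0.4]
gripper_width: 0.0339
gripper_force: 0.0
time: 32.3
position: [0.4506, 0.0068, 0.0637]
eef_rot: [-179.9, -0.0, -110.5]
ft_force: [0.8, -0.4, 7.6]
gripper_width: 0.0114
gripper_force: 41.5
```

```bash
python3 -m handwheel '0 0 0.001 0 0 -9;0 0 0.001 0 0 -18;0 0 0.001 0 0 -27;0 0 0.001 0 0 -36;0 0 0.001 0 0 -45;0 0 0.001 0 0 -54;0 0 0.001 0 0 -63;0 0 0.001 0 0 -70;0 0 0.001 0 0 -76;0 0 0.001 0 0 -76;0 0 0.001 0 0 -76'; python3 -c "
from h import *
s=st();print(s['ft_torque'],s['gripper_width'])"
```

```text
time: 33.67
position: [0.45, 0.0077, 0.0638]
eef_rot: [179.9, -0.0, 173.6]
ft_force: [0.8, 3.6, -5.1]
gripper_width: 0.0112
gripper_force: 40.3
t 33.67 pos [0.45   0.0077 0.0638] rpy [179.9  -0.  173.6] q [  0.2  43.1 -11.3 126.   34.1  13.7  42.3] F [ 0.8  3.6 -5.1]
[ 0.6748008  -0.08035949  0.05487249] 0.011163557789365706
```

```bash
for i in 1 2 3; do :; done; python3 -m handwheel '0 0 0 0 0 -2;0 0 0 0 0 -3;0 0 0 0 0 -3' | sed -n 3,4p; python3 -c "
from h import *
print(ctrl.get_state()['ft_torque'])"; python3 -m handwheel '0 0 0 0 0 -1.5;0 0 0 0 0 -1.5' | sed -n 3,4p; python3 -c "
from h import *
print(ctrl.get_state()['ft_torque'])"; python3 -m handwheel '0 0 0 0 0 -1.5;0 0 0 0 0 -1.5' | sed -n 3,4p; python3 -c "
from h import *
print(ctrl.get_state()['ft_torque'])"
```

```text
eef_rot: [180.0, -0.0, 170.5]
ft_force: [0.7, 4.9, -6.4]
[ 1.18191412 -0.09237318 -0.01932346]
eef_rot: [180.0, -0.0, 169.1]
ft_force: [-1.1, 5.0, -6.5]
[ 1.12707221 -0.06638365  0.12136153]
eef_rot: [180.0, -0.0, 167.7]
ft_force: [0.0, 5.9, -5.6]
[ 1.25634114 -0.1224332   0.64484037]
```

```bash
python3 -m handwheel '0 0 0 0 0 0;0 0 0 0 0 0;0 0 0 0 0 0;0 0 0 0 0 0' -0.3 && python3 -m handwheel '0 0 0.03 0 0 0;0 0 0.08 0 0 0;-0.02 0 0.14 0 0 0;-0.02 0 0.14 0 0 0;-0.02 0 0.14 0 0 0' ; python3 - <<'E'
from h import *
s=st();p=snap('wrist')
fr=p['frame'].astype(int);r,g,b=fr[...,0],fr[...,1],fr[...,2]
m=((r>120)&(g<.62*r)&(b<.35*r)).astype(np.uint8);n,l,stt,c=cv2.connectedComponentsWithStats(m)
for i in range(1,n):
    if stt[i][4]>30: print(stt[i],c[i].round(1),cv2.minAreaRect(np.argwhere(l==i)[:,::-1].astype(np.float32)))
a=np.radians(-10.1)
for z in(.08,.11):
  for d in(-.04,-.025,0,.025,.04):print(z,d,proj(p,[.4497+d*np.cos(a),.0067+d*np.sin(a),z]).round(1))
q=snap('side');t=snap('top')
for nm,w in(('side',q),('top',t)):
  for k in('lid','flowmeter','bottle','wrench','meter','cyl_1','latch'):
    for f in ctrl.find_in(k,w)[:5]: print(nm,k,(np.array(f['rect'])*[512,384,512,384]).round().astype(int),round(f['conf'],2))
# lid corners closed: expected vs dark border extents in side
for m_ in((-78,-153),(-78,153),(78,-153),(78,153)):
  c_,s_=np.cos(a),np.sin(a);X=[.5456+(c_*m_[0]-s_*m_[1])/1e3,-.0134+(s_*m_[0]+c_*m_[1])/1e3,.072];print(m_,proj(q,X).round(1),proj(t,X).round(1))
E
```

```text
time: 35.05
position: [0.4498, 0.0064, 0.064]
eef_rot: [-179.9, -0.0, 167.4]
ft_force: [-0.1, 0.7, -0.2]
gripper_width: 0.0301
gripper_force: 0.0
time: 35.67
position: [0.4297, 0.0064, 0.2037]
eef_rot: [-179.9, -0.0, 167.4]
ft_force: [0.3, -0.1, 0.7]
gripper_width: 0.0299
gripper_force: 0.0
t 35.67 pos [0.4297 0.0064 0.2037] rpy [-179.9   -0.   167.4] q [ 10.6  27.4 -26.  121.6  20.6  35.2  47.6] F [ 0.3 -0.1  0.7]
[451   0  49  26 767] [470.1   9.6] ((475.0, 12.5), (25.0, 48.0), 90.0)
[262 160  11  16 157] [266.9 167.5] ((267.0, 167.5), (15.0, 10.0), 90.0)
[262 182  13  47 524] [268.5 204.3] ((268.7182312011719, 204.8640899658203), (45.94260787963867, 11.935091018676758), 87.1375961303711)
0.08 -0.04 [265.9 161.1]
0.08 -0.025 [266.4 174.7]
0.08 0 [267.3 196.4]
0.08 0.025 [268.2 217.1]
0.08 0.04 [268.7 228.9]
0.11 -0.04 [266.1 168. ]
0.11 -0.025 [266.8 182.9]
0.11 0 [267.7 206.6]
0.11 0.025 [268.7 228.9]
0.11 0.04 [269.2 241.8]
side lid [265 209  67  77] 0.77
side flowmeter [333 231  27  54] 0.72
side bottle [197 202  21  31] 0.62
side bottle [332 230  28  53] 0.54
side bottle [262 211  65  73] 0.37
side wrench [225 251  43  22] 0.67
side meter [315 289  77  75] 0.63
side cyl_1 [196 133  22  22] 0.63
side cyl_1 [307 193  13  27] 0.63
side cyl_1 [166 191  30  19] 0.5
side latch [232 214  27   9] 0.72
side latch [259 215  73  86] 0.54
side latch [200 205  17  29] 0.2
top lid [255 180 102  57] 0.58
top flowmeter [321 139  34  45] 0.79
top flowmeter [212 242  22  21] 0.36
top bottle [211 244  19  21] 0.84
top meter [364 188  68  55] 0.82
top cyl_1 [243 131  35  23] 0.85
top cyl_1 [118 201  15  41] 0.78
top cyl_1 [166 266  39  24] 0.69
(-78, -153) [252.5 245.1] [298.1 217.7]
(-78, 153) [227.8 182.3] [203. 202.]
(78, -153) [297.7 233.9] [305.1 170.6]
(78, 153) [268.4 173.3] [211.9 155.3]
```

```bash
python3 -c "
from plant import ctrl
print(ctrl.close_job())"
```

```text
the job is handed in; nothing more can be done
None
```

The case is made up and the job handed in at about 36 s: spares are seated in pockets 1 and 2, the surplus spare is in the rack, the lid is closed to its stop, and the turnbutton is within about a degree of square across it.

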